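# Lock the tube rack on the bench shaker with its ratchet handle

### The arm

A 7-joint arm with a two-finger parallel gripper is mounted at the origin on the work surface. World frame = base frame: x ahead of the robot, y to its left, z up, the work surface at z = 0. Lengths are in mm, angles in degrees, forces in N, time in s.
With the tool pointing down it reaches from about 400 to 925 mm from the base axis. Payload 4.1 kg.
Tool frame: the origin (TCP) lies at the very end of the fingers, on their centre line; the grasp point (between the pads) lies 19 mm behind it; z points along the fingers, y is the line along which they close (so a half turn about z gives the same grasp; the last joint's range is limited). The gripper opens to 85 mm and grips with 20 to 120 N. Pads are 22 mm wide; open, the fingers measure 114 mm over their backs; the gripper's body (76 mm by 85 mm) begins 54 mm behind the grasp point. The pads swing forward as they close: fully open they stand 13 mm farther back than shut.
Start: joints at [60.791, 22.827, 2.584, 88.041, -1.071, 69.15, -2.905], TCP at [259.613, -595.944, 196.247] pointing down, gripper open.
Joint ranges: [-161.44, 161.44], [-28.35, 127.94], [-78.24, 83.42], [0, 140.83], [-78.03, 258.03], [13.02, 114.36], [-168.23, 168.23]. Speed limits (degrees/s): [147.25, 147.25, 180, 180, 180, 180, 180].

### API

Orientations are given as [roll, pitch, yaw] about the fixed x, y, z axes, in that order (R = Rz(yaw) Ry(pitch) Rx(roll)).
In Python, from cell import arm gives the robot as it stands.
- The arm moves only by the tool carry_out, never from a script. Its argument "motion" is one flat list of numbers, 7 for each row, row after row: the shift along the tool's x, y, z in cm, then the turn, a rotation vector about the tool's x, y, z in rad, then the opening in per cent of the stroke, from 0 (shut) to 100 (fully open). A call has exactly 8 rows; each row is the pose to reach, as a shift and turn from the pose commanded when the call began, along the tool's axes at that moment; what a row does not reach only later rows make up. A row lasts 1/12 s, in which the tool goes at most 41.7 mm and 7.16 degrees, less where a joint would pass 70% of its speed; a pose out of reach is approached as far as the arm can. A call with a gripper value outside its range is refused whole. The fingers move at their own pace and stop on an object; "grip_force" is the grip in N (left out, the last holds). Time passes only in rows, so rows that repeat a pose let the fingers close, or fill a call up. It gives the time, the measured TCP pose, the force, the opening and the grip force at its end, in the units of the state.
- arm.read_state(): the state, without advancing time (a new reading comes with each control period).
- arm.read_camera(name): name is "scene" or "top" or "wrist"; returns (picture, depth): 400x640x3 uint8, red, green, blue; 400x640 float32, mm along the optical axis (not along the pixel's ray), 0 where there is no reading.
- arm.camera_params(name): a dict with "K" (3x3 intrinsics, pixels), "extrinsics" (4x4, takes a point from camera to world coordinates). Camera axes: x right, y up, looking along -z (the intrinsics and any distortion apply to the point x, -y, -z); pixel columns grow to the right and rows downward; lengths in mm; the calibration is good to about 2 mm. A picture is of the moment at which its call begins: read the wrist's pose just before it. camera_params takes no time and is no camera call; for the wrist camera it gives the pose at the moment of the call.
- arm.close_job(): hands the job in; it is judged then, once.
Trained networks look in the newest picture that a camera, given by its name, has taken for a name from the list of things; names that differ only in an ending like _2 or _b are one class to them, and where a whole thing is asked for, a point or a joint stands for the part that bears it (a point fixed in the world has none). Each returns a list of dicts, best first, with "p" (0 to 1); they miss things now and then, are a little off and sometimes report something else, mostly with a low value. They report only what shows in the picture. A call takes as long as a camera call.
- arm.boxes_of(camera, query): "point" ([x, y, z] in mm, in world coordinates, good to about 4 mm: the middle of the surface that is visible of it).
- arm.silhouettes(camera, query): "pixels" (400x640 bool, what is visible of it).
The state is a dict: "clock": time; "joint_positions": joint angles; "qd": joint speeds; "joint_efforts": joint torques, N m; "tcp_pos": TCP position; "ee_rot": TCP orientation; "force": force on the tool from outside, world axes, zero at the start; "wrist_torque": the same for the moment, N m; "grip_width": opening from 0.0 (shut) to 1.0 (fully open); "grip_force": force on a finger pad.
Only numpy, scipy, OpenCV 4.12 (cv2) and the standard library are available. Lean on these libraries where they do the work, as an engineer would, in place of code of your own. Each camera call takes 0.05 s, during which the arm holds its last target. There are 200 camera calls.

### The job

The open blue tube rack on one of the two bench shakers is not locked down yet. Swing the ratchet handle on that shaker's clamp bolt back and forth between its two stop posts, until the steel clamp bar under it has come round clockwise and points straight out over the middle of the rack's near lip, then let go. Move the bar only by the handle, and leave the other shaker's clamp handle as it is.

Things in the scene. Friction and masses are not known exactly. Their poses are not given: they have to be found in the camera images.
- shaker: Fixed white bench shaker with an open blue rack of white-capped tubes. Origin: on the clamp bolt's vertical axis at table height; x from bolt to rack, z up. Case x -70..190, y -90..90 mm, black platform top 45 mm high; rack lip from x = 33 mm (58 high), rack body from x = 62 mm (91 high, caps 101). Two steel stop posts, 12 mm thick, at x = -53, y = -53 and 53 mm, tops 123 mm high.
- ratchet (a joint): Its ratchet handle's angle about the bolt, rad, clockwise from above; 0 = towards the shaker's -x; the stop posts limit it to -0.6..0.6. Turned clockwise (growing) it carries bolt and bar along; turned back it leaves them (clicks of 0.17 rad: up to 0.2 rad idle before a new swing bites). Driving takes about 8 N at the grip, turning back 1 N. It stays where left.
- ratchet_grip (a point): Centre of the handle's black grip, 135 mm from the bolt axis and 108 mm above the table. The grip is 20 mm wide, 20 mm high, 85 mm long (90 to 175 mm from the axis) and level; it overhangs the shaker's case. Its x axis points along the handle to the bolt.
- bar (a joint): Clamp bar's angle about the bolt, rad, clockwise from above; 0 = straight out along the shaker's +x over the rack's lip, where it must end; starts at -2.5 to -1.9, pointing back left. Steel, 18 mm wide, reaches 62 mm from the axis, 60 to 68 mm above the table, under the handle. Stays where left; nothing stops it at 0 and the ratchet cannot turn it back.
- bar_tip (a point): Tip of that clamp bar, on its middle line, 62 mm from the bolt axis and 64 mm above the table.
- ratchet2_grip (a point): Centre of the same kind of black grip on the other shaker, which carries a grey box with a white lid, already locked. Bystander: leave it where it is.

How it is judged:
By the outcome, as a careful person would: the job done as asked, in the order asked, and still so for the second after the job is handed in, with the robot touching nothing.
It also fails if it takes over 54 s, if anything falls off the work surface, if the arm or the gripper's body presses on something with over 40 N, if the wrist force passes 120 N, or if a joint passes its speed limit or range.

## Working session

There is one attempt and no reset: what is moved stays moved. The work goes in short steps, Python scripts to look and compute and a tool call to move; the robot and the scene stay as the last step left them, time stands still between calls to the robot, and variables do not carry over. Pictures are saved under pics/ and viewed, at most 10 in all, crops included, and the job is handed in when it is done.

Besides the shell and the picture viewer there is one more tool, called as name(argument=value, ...) on one line, values as JSON. carry_out: Moves the arm, as the interface text tells. Its arguments: {"type":"object","properties":{"motion":{"type":"array"},"grip_force":{"type":"number"}},"required":["motion"]}

```bash
ls; mkdir -p pics; python3 - <<'E'
from cell import arm
import cv2,numpy as np
ims=[]
for c in ("scene","top"):
    im,d=arm.read_camera(c); cv2.imwrite(f"pics/{c}0.png",im[:,:,::-1])
    for q in ("shaker","ratchet_grip","bar_tip","bar","ratchet2_grip"):
        print(c,q,[(np.round(r["point"]).tolist(),round(r["p"],2)) for r in arm.boxes_of(c,q)][:4])
s=arm.read_state();print(s["clock"],s["tcp_pos"],s["ee_rot"],s["force"])
E
```

```text
pics
scene shaker [([676.0, 187.0, 60.0], 0.88), ([583.0, -238.0, 123.0], 0.16)]
scene ratchet_grip [([532.0, 227.0, 120.0], 0.77)]
scene bar_tip [([584.0, 225.0, 67.0], 0.57)]
scene bar [([582.0, 226.0, 65.0], 0.54)]
scene ratchet2_grip [([585.0, -238.0, 118.0], 0.7)]
top shaker [([629.0, 201.0, 59.0], 0.81)]
top ratchet_grip [([504.0, 230.0, 118.0], 0.76)]
top bar_tip [([562.0, 252.0, 71.0], 0.51)]
top bar [([564.0, 254.0, 63.0], 0.49)]
top ratchet2_grip [([545.0, -239.0, 118.0], 0.66)]
0.6 [ 259.59787964 -595.98999818  196.29368293] [1.79987686e+02 1.02184913e-03 2.35383472e+01] [ 0.54129057 -0.41995806 -0.87408667]
```

View pics/scene0.png

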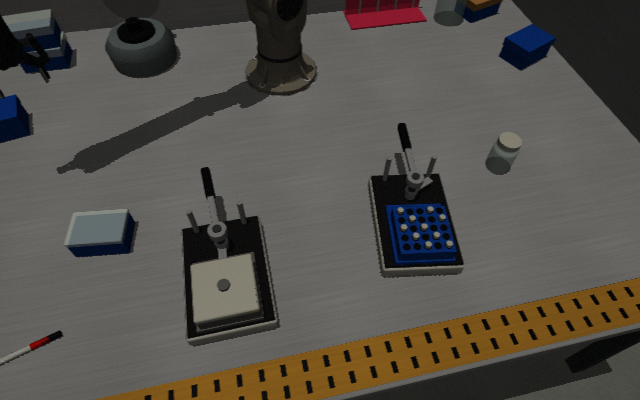

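View pics/top0.png

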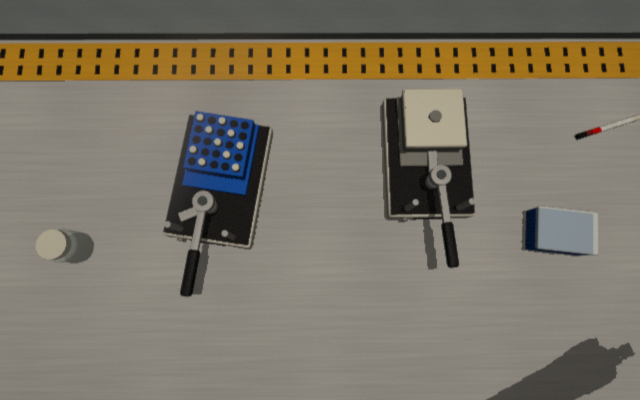

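Top view: the blue-rack shaker is on the left, with its bolt at (203,201), grip about (190,272), bar tip about (181,215) and posts at (168,225) and (228,235). The locked shaker's grip is at (450,245).

```bash
cat > h.py <<'E'
from cell import arm
import cv2,numpy as np
def cloud(cam,d,px):
    P=arm.camera_params(cam);K=P["K"];E=np.array(P["extrinsics"])
    px=np.asarray(px);z=d[px[:,1],px[:,0]];ok=z>0;px=px[ok];z=z[ok]
    x=(px[:,0]-K[0][2])/K[0][0]*z;y=(px[:,1]-K[1][2])/K[1][1]*z
    return (E@np.c_[x,-y,-z,np.ones(len(z))].T).T[:,:3]
def sil(cam,q):
    r=arm.silhouettes(cam,q)
    if not r: return None
    v,u=np.nonzero(r[0]["pixels"]);return np.c_[u,v]
E
python3 - <<'E'
from h import *
np.set_printoptions(suppress=True,precision=1)
for c in ("top","scene"):
    im,d=arm.read_camera(c); print(c,arm.camera_params(c))
    for q in("ratchet_grip","bar","ratchet2_grip"):
        s=sil(c,q)
        if s is None: print(q,None);continue
        p=cloud(c,d,s);
        m=np.median(p,0);a=p[:,:2]-p[:,:2].mean(0);v=np.linalg.svd(a,full_matrices=False)[2][0]
        t=a@v
        print(c,q,len(s),"px",s.min(0),s.max(0),"min",p.min(0),"max",p.max(0),"med",m,"dir",np.degrees(np.arctan2(v[1],v[0])),"len",np.ptp(t), "mid",p[:,:2].mean(0)+v*(t.max()+t.min())/2)
    u,v=np.meshgrid(range(640),range(400));p=cloud(c,d,np.c_[u.ravel(),v.ravel()])
    def reg(z0,z1,n):
        k=(p[:,2]>z0)&(p[:,2]<z1)&(p[:,0]>430)&(p[:,0]<850)&(p[:,1]>70)&(p[:,1]<330)
        r=cv2.minAreaRect(p[k][:,:2].astype(np.float32)); print(n,k.sum(),r, p[k][:,2].mean())
        return p[k]
    reg(38,52,"platform");reg(53,62,"lip")
    q=reg(85,97,"rack")
    q=reg(100,150,"high")
    from scipy.cluster.hierarchy import fclusterdata
    l=fclusterdata(q,12,criterion="distance",method="single")
    for i in set(l):
        if (l==i).sum()>4: print((l==i).sum(),q[l==i].min(0),q[l==i].max(0),q[l==i].mean(0))
E
```

```text
top {'K': array([[440. ,   0. , 325.6],
       [  0. , 440. , 195. ],
       [  0. ,   0. ,   1. ]]), 'extrinsics': array([[ -0. ,   1. ,  -0.2, 441.9],
       [ -1. ,  -0. ,   0. ,   6.2],
       [  0. ,   0.2,   1. , 928.5],
       [  0. ,   0. ,   0. ,   1. ]])}
top ratchet_grip 1359 px [180 191] [215 296] min [408.4 196.6  -1.9] max [611.  267.7 124.7] med [512.1 227.1 117. ] dir 171.51103259699798 len 202.00224853316465 mid [507.5 226.6]
top bar 157 px [179 205] [216 220] min [551.6 201.6  63.6] max [580.6 273.7  72.5] med [563.7 254.7  68.5] dir 102.43338130811252 len 74.36792622521797 mid [567.2 236.8]
top ratchet2_grip 1271 px [429 165] [458 267] min [ 452.3 -293.5   -3.9] max [ 649.7 -211.9  124. ] med [ 550.5 -236.8  116.9] dir -175.12662392179377 len 194.71377698307387 mid [ 549.  -237.5]
platform 4470 ((637.4024047851562, 206.08538818359375), (177.51370239257812, 254.11972045898438), 80.19083404541016) 45.52020791521581
lip 1181 ((641.4264526367188, 206.21453857421875), (131.06121826171875, 241.76536560058594), 80.28055572509766) 58.44780512615652
rack 3150 ((640.21228027
[... 2355 characters left out ...]
222.9 100.7]
9 [739.  181.7 100. ] [749.1 192.9 101.4] [744.2 188.3 100.7]
8 [747.1 228.6 100.1] [757.5 235.2 102.4] [751.5 232.1 100.9]
8 [695.6 191.2 100. ] [707.7 200.7 101.4] [701.4 196.9 100.7]
11 [723.  207.5 100.1] [732.  218.5 102.4] [726.7 214.2 100.9]
12 [713.7 162.9 100.1] [723.6 171.3 103.5] [718.2 167.2 100.9]
8 [688.  145.5 100. ] [696.4 158.3 102.1] [692.6 153.  100.7]
7 [672.4 170.9 100. ] [680.8 177.4 101.7] [676.4 174.3 100.9]
5 [647.1 155.5 100.1] [655.5 163.1 101.2] [651.2 159.9 100.9]
45 [532.8 270.6 100.4] [544.2 281.1 123.5] [540.  275.1 114.2]
45 [513.2 166.2 100.1] [526.7 177.9 123.8] [522.5 171.1 113.9]
600 [430.1 195.8 100.1] [601.7 249.1 121.8] [531.1 221.5 113.2]
```

```bash
cat >> h.py <<'E'
from scipy.spatial.transform import Rotation as R
B=np.array([581.,215.]);YAW=-10.0   # bolt, shaker yaw (deg)
def gp(r,rad=137):                   # tool xy,yaw on the grip for ratchet angle r (rad)
    a=np.radians(YAW)-r; return (*(B-rad*np.array([np.cos(a),np.sin(a)])),np.degrees(a))
def rel(targets,s=None):
    s=s or arm.read_state();R0=R.from_euler('xyz',s["ee_rot"],degrees=True)
    for x,y,z,yaw in targets:
        d=R0.inv().apply(np.array([x,y,z])-s["tcp_pos"])/10
        w=(R0.inv()*R.from_euler('xyz',[180,0,yaw],degrees=True)).as_rotvec()
        print(np.round(d,2),np.round(w,3))
def angles():
    im,d=arm.read_camera("top");u,v=np.meshgrid(range(150,270),range(180,310))
    p=cloud("top",d,np.c_[u.ravel(),v.ravel()])
    q=p[:,:2]-B;rr=np.hypot(*q.T);a=np.radians(YAW)-np.arctan2(q[:,1],q[:,0])
    a=(a+np.pi)%(2*np.pi)-np.pi; h=(a%(2*np.pi))-np.pi
    k=(p[:,2]>103)&(p[:,2]<130)&(rr>95)&(rr<185)&(abs(h)<.75)
    b=(p[:,2]>60)&(p[:,2]<76)&(rr>28)&(rr<66)
    print("handle",k.sum(),np.median(h[k]),"z",np.percentile(p[k][:,2],90) if k.any() else 0,"rmax",rr[k].max() if k.any() else 0)
    print("bar",b.sum(),np.median(a[b]),"hist",np.round(np.percentile(a[b],[5,25,75,95]),2))
E
python3 - <<'E'
from h import *
angles()
print(gp(0))
x,y,w=gp(0)
rel([(440,-100,200,10),(440,0,200,0),(x,y,190,w)])
E
```

```text
handle 559 -0.027364780080661788 z 119.83625780102685 rmax 175.32070290385886
bar 259 -2.0477523386699716 hist [-2.33 -2.2  -0.46  0.62]
(np.float64(446.0813378373275), np.float64(238.78980034036945), np.float64(-10.0))
[ 36.35 -38.26  -0.38] [0.    0.    0.236]
[ 40.34 -47.43  -0.38] [ 0.    -0.     0.411]
[ 50.44 -69.08   0.62] [ 0.    -0.     0.585]
```

carry_out(motion=[40,-47,-0.4,0,0,0.41,60,40,-47,-0.4,0,0,0.41,60,40,-47,-0.4,0,0,0.41,60,40,-47,-0.4,0,0,0.41,60,40,-47,-0.4,0,0,0.41,60,40,-47,-0.4,0,0,0.41,60,40,-47,-0.4,0,0,0.41,60,40,-47,-0.4,0,0,0.41,60], grip_force=20)

```text
clock: 1.72
tcp_pos: [356.5, -275.2, 198.7]
ee_rot: [180.0, -0.0, 0.0]
force: [0.1, -0.1, -0.5]
grip_width: 0.604
grip_force: 0.0
```

```bash
python3 - <<'E'
from h import *
s=arm.read_state();print(s["clock"],s["tcp_pos"],s["ee_rot"],s["joint_positions"])
x,y,w=gp(-0.03)
rel([(440,0,200,0),(x,y,190,w)])
E
```

```text
1.7167 [ 356.51947058 -275.15512424  198.71121188] [ 1.79954629e+02 -4.45206642e-02  3.71681861e-02] [ 36.79786105   2.11000299  -4.71688128 113.64727433   0.20908522
  64.18818164 -57.96953034]
[  8.37 -27.51  -0.14] [ 0.001 -0.001  0.001]
[  8.92 -50.98   0.84] [ 0.001 -0.001  0.145]
```

carry_out(motion=[3,-4,0,0,0,0.0,45,5.5,-7.3,0,0,0,0.0,45,8,-10.6,0,0,0,0,45,9,-14.6,0,0,0,0.02,45,9,-18.7,0,0,0,0.05,45,9,-22.8,0,0,0,0.08,45,9,-26.9,0,0,0,0.11,45,9,-31,0,0,0,0.14,45])

```text
clock: 2.38
tcp_pos: [445.8, 31.1, 198.7]
ee_rot: [180.0, -0.1, -8.1]
force: [1.1, -0.2, 0.1]
grip_width: 0.454
grip_force: 0.0
```

carry_out(motion=[0.6,-4,0.2,0,0,0,45,1.2,-8,0.4,0,0,0,45,1.8,-12,0.6,0,0,0,45,2.4,-16,0.8,0,0,0,45,2.8,-19.7,0.9,0,0,0,45,2.8,-19.7,0.9,0,0,0,45,2.8,-19.7,0.9,0,0,0,45,2.8,-19.7,0.9,0,0,0,45])

```text
clock: 3.05
tcp_pos: [500.9, 219.5, 189.0]
ee_rot: [179.9, 0.0, -8.0]
force: [-0.4, -0.2, 0.7]
grip_width: 0.451
grip_force: 0.0
```

```bash
python3 - <<'E'
from h import *
s=arm.read_state();print(s["clock"],s["tcp_pos"],s["ee_rot"],s["joint_positions"],s["grip_width"])
im,d=arm.read_camera("wrist");cv2.imwrite("pics/w1.png",im[:,:,::-1])
u,v=np.meshgrid(range(0,640,2),range(0,400,2));p=cloud("wrist",d,np.c_[u.ravel(),v.ravel()])
k=(p[:,2]>105)&(p[:,2]<125)&(p[:,0]<500)&(p[:,1]>200)&(p[:,1]<280)
q=p[k];print(k.sum(),q.min(0),q.max(0),np.median(q,0),np.polyfit(q[:,0],q[:,1],1),"y at 446:",np.polyval(np.polyfit(q[:,0],q[:,1],1),446))
print(gp(-0.03)); 
x,y,w=gp(-0.03); rel([(x,y,190,w),(x,y,90,w)])
E
```

```text
3.05 [500.93288902 219.49153682 189.03852016] [ 1.79925882e+02  1.98298704e-02 -7.98274363e+00] [  -1.41323613   14.63196922  -31.77455844  102.02578374    8.43634779
   65.75825241 -133.82449942] 0.4511747104595636
594 [409.07834707 219.90469358 105.64826174] [499.71438108 249.69222272 119.38933885] [457.24595044 233.45603356 117.066371  ] [-1.46774771e-01  3.00619292e+02] y at 446: 235.15774421017431
(np.float64(445.42845972100554), np.float64(234.7321429748771), np.float64(-8.28112661460753))
[-5.74 -0.81 -0.09] [0.002 0.    0.004]
[-5.74 -0.83  9.91] [0.002 0.    0.004]
```

View pics/w1.png

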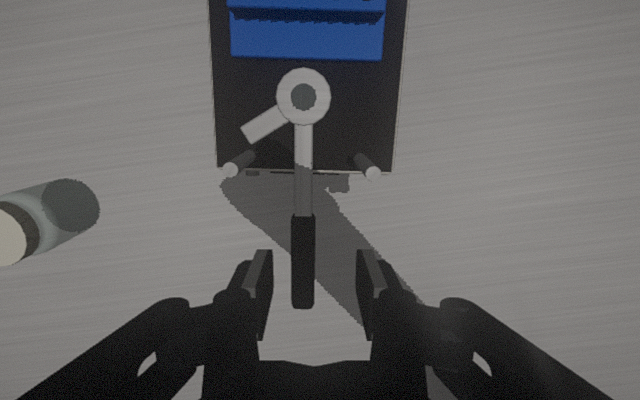

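The wrist view shows the grip at about (303,262), lined up between the open fingers, with the bolt at (303,96) and the bar tip at (247,134). Joint 7 is close to its limit for the coming swings, so I'll turn the tool half round.

carry_out(motion=[-1,-0.1,0,0,0,-0.12,45,-2,-0.2,0,0,0,-0.24,45,-3,-0.4,0,0,0,-0.36,45,-4,-0.6,0,0,0,-0.48,45,-5,-0.7,0,0,0,-0.6,45,-5.7,-0.8,0,0,0,-0.72,45,-5.7,-0.8,0,0,0,-0.84,45,-5.7,-0.8,0,0,0,-0.96,45])

```text
clock: 3.77
tcp_pos: [445.6, 234.1, 189.5]
ee_rot: [179.9, 0.0, 47.2]
force: [0.3, 0.5, -0.1]
grip_width: 0.449
grip_force: 0.0
```

carry_out(motion=[0,0,0,0,0,-0.12,45,0,0,0,0,0,-0.24,45,0,0,0,0,0,-0.36,45,0,0,0,0,0,-0.48,45,0,0,0,0,0,-0.6,45,0,0,0,0,0,-0.72,45,0,0,0,0,0,-0.84,45,0,0,0,0,0,-0.96,45])

```text
clock: 4.43
tcp_pos: [446.1, 233.8, 189.4]
ee_rot: [180.0, 0.1, 102.2]
force: [0.3, 0.5, 0.1]
grip_width: 0.447
grip_force: 0.0
```

carry_out(motion=[0,0,0,0,0,-0.12,45,0,0,0,0,0,-0.24,45,0,0,0,0,0,-0.36,45,0,0,0,0,0,-0.48,45,0,0,0,0,0,-0.6,45,0,0,0,0,0,-0.72,45,0,0,0,0,0,-0.84,45,0,0,0,0,0,-0.96,45])

```text
clock: 5.1
tcp_pos: [446.1, 233.8, 189.3]
ee_rot: [-179.9, 0.1, 157.2]
force: [-0.6, 0.2, -0.1]
grip_width: 0.453
grip_force: 0.0
```

```bash
python3 - <<'E'
from h import *
s=arm.read_state();print(s["clock"],s["tcp_pos"],s["ee_rot"],s["joint_positions"],s["grip_width"])
x,y,w=gp(-0.03); rel([(x,y,190,w+180),(x,y,90,w+180)])
angles()
im,d=arm.read_camera("top");cv2.imwrite("pics/t1.png",cv2.resize(im[130:330,100:400,::-1],None,fx=2.5,fy=2.5))
E
```

```text
5.1 [446.11157912 233.77017869 189.29991019] [-1.79901654e+02  8.72889658e-02  1.57177593e+02] [ 17.23426712  14.10289663 -57.49060219 107.01208521  13.14257264
  65.91714633  22.26856982] 0.4526398345209377
[ 0.1   0.06 -0.07] [-0.002  0.001 -0.254]
[0.12 0.08 9.93] [-0.002  0.001 -0.254]
handle 312 -0.03379782252155383 z 120.01924960510226 rmax 143.42748441230515
bar 260 -2.039993941595808 hist [-2.31 -2.2  -0.18  0.73]
```

View pics/t1.png

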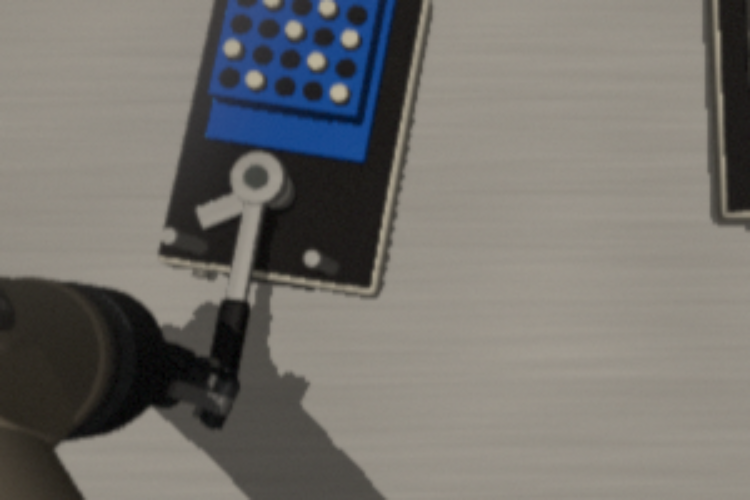

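The top view shows the arm above the grip, with the bar clearly visible pointing back left (tip at crop (203,217)). Going down to straddle the grip.

carry_out(motion=[0.1,0.1,0,0,0,-0.12,45,0.1,0.1,1,0,0,-0.24,45,0.1,0.1,3,0,0,-0.254,45,0.1,0.1,5,0,0,-0.254,45,0.1,0.1,7,0,0,-0.254,45,0.1,0.1,9,0,0,-0.254,45,0.1,0.1,9.8,0,0,-0.254,40,0.1,0.1,9.8,0,0,-0.254,34])

```text
clock: 5.87
tcp_pos: [444.0, 235.4, 89.6]
ee_rot: [-179.8, -0.2, 171.4]
force: [-0.9, -0.6, 0.1]
grip_width: 0.342
grip_force: 0.0
```

```bash
cat >> h.py <<'E'
def bar():
    # bar angle from colour/height in top image ring, excluding the handle and lip
    im,d=arm.read_camera("top");u,v=np.meshgrid(range(150,270),range(150,260));px=np.c_[u.ravel(),v.ravel()]
    px=px[d[px[:,1],px[:,0]]>0];p=cloud("top",d,px);c=im[px[:,1],px[:,0]].astype(int)
    q=p[:,:2]-B;rr=np.hypot(*q.T);a=np.radians(YAW)-np.arctan2(q[:,1],q[:,0]);a=(a+np.pi)%(2*np.pi)-np.pi
    k=(p[:,2]>56)&(p[:,2]<78)&(rr>28)&(rr<64)&(c.min(1)>85)&(np.ptp(c,1)<30)
    print("bar n",k.sum(),"mean",np.round([np.median(a[k]),a[k].mean(),a[k].std()],3),"tip r",np.round(rr[k].max(),1),"z",np.round(np.median(p[k][:,2]),1))
def swing(r0,r1,n,rad=137,z=90):
    s=arm.read_state();print(s["clock"],np.round(s["tcp_pos"],1),np.round(s["ee_rot"],1),"j",np.round(s["joint_positions"],0),"F",np.round(s["force"],1),"w",round(s["grip_width"],3))
    T=[]
    for r in np.linspace(r0,r1,n+1)[1:]:
        x,y,w=gp(r,rad);T.append((x,y,z,w+180))
    rel(T,s)
E
python3 - <<'E'
from h import *
bar();swing(-.03,.57,8)
E
```

```text
bar n 148 mean [-2.134 -2.135  0.112] tip r 62.9 z 68.4
5.9167 [444.9 236.5  91. ] [-1.799e+02 -1.000e-01  1.715e+02] j [ 14.  22. -56. 113.  22.  56.  28.] F [-0.4  0.  -0.2] w 0.341
[-0.11  0.86  0.1 ] [-0.001 -0.001  0.07 ]
[-0.22  1.88  0.1 ] [-0.001 -0.001  0.145]
[-0.41  2.89  0.1 ] [-0.001 -0.001  0.22 ]
[-0.67  3.88  0.09] [-0.001 -0.001  0.295]
[-1.    4.85  0.09] [-0.001 -0.001  0.37 ]
[-1.41  5.8   0.09] [-0.001 -0.001  0.445]
[-1.89  6.71  0.09] [-0.002 -0.001  0.52 ]
[-2.43  7.58  0.09] [-0.002 -0.     0.595]
```

carry_out(motion=[-0.1,0.9,0.1,0,0,0.07,34,-0.2,1.9,0.1,0,0,0.145,34,-0.4,2.9,0.1,0,0,0.22,34,-0.7,3.9,0.1,0,0,0.295,34,-1,4.85,0.1,0,0,0.37,34,-1.4,5.8,0.1,0,0,0.445,34,-1.9,6.7,0.1,0,0,0.52,34,-2.4,7.6,0.1,0,0,0.595,34])

```text
clock: 6.58
tcp_pos: [481.4, 310.1, 92.2]
ee_rot: [179.8, 0.1, 137.2]
force: [0.2, 0.0, 1.7]
grip_width: 0.337
grip_force: 0.0
```

```bash
python3 - <<'E'
from h import *
bar();angles();swing(.57,-.57,16)
E
```

```text
bar n 148 mean [-2.137 -2.137  0.112] tip r 63.2 z 68.6
handle 559 -0.026966556966813826 z 119.92011770977176 rmax 175.34213684597447
bar 268 -2.0253269279673667 hist [-2.32 -2.19 -0.29  0.7 ]
6.6833 [481.7 311.2  92.3] [179.8   0.  137.5] j [ -1.  27. -46. 104.  22.  58.  -9.] F [ 0.1 -0.1  0. ] w 0.34
[-0.15 -1.32  0.23] [ 0.004  0.001 -0.069]
[-0.25 -2.29  0.22] [ 0.004  0.001 -0.14 ]
[-0.42 -3.25  0.22] [ 0.004  0.001 -0.212]
[-0.66 -4.2   0.21] [ 0.004  0.001 -0.283]
[-0.97 -5.13  0.21] [ 0.004  0.001 -0.354]
[-1.34 -6.03  0.21] [ 0.004  0.002 -0.425]
[-1.77 -6.9   0.2 ] [ 0.004  0.002 -0.497]
[-2.27 -7.74  0.2 ] [ 0.004  0.002 -0.568]
[-2.82 -8.55  0.2 ] [ 0.004  0.002 -0.639]
[-3.43 -9.31  0.19] [ 0.004  0.002 -0.71 ]
[ -4.09 -10.03   0.19] [ 0.004  0.002 -0.782]
[ -4.8  -10.69   0.19] [ 0.004  0.002 -0.853]
[ -5.56 -11.31   0.19] [ 0.004  0.003 -0.924]
[ -6.36 -11.87   0.18] [ 0.004  0.003 -0.995]
[ -7.2  -12.37   0.18] [ 0.004  0.003 -1.067]
[ -8.07 -12.81   0.18] [ 0.004  0.003 -1.138]
```

```bash
python3 - <<'E'
from h import *
im,d=arm.read_camera("top");im2,_=arm.read_camera("scene")
cv2.imwrite("pics/t2.png",np.hstack([cv2.resize(im[150:330,100:300,::-1],(400,360)),cv2.resize(im2[80:260,330:530,::-1],(400,360))]))
E
```

```text
(no output)
```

View pics/t2.png

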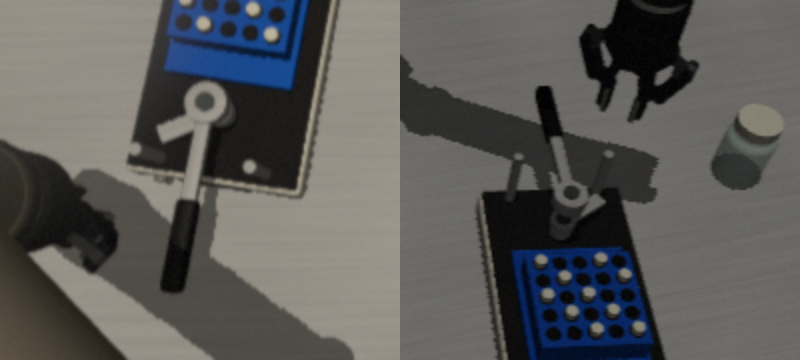

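```bash
python3 - <<'E'
from h import *
s=arm.read_state();print(s)
for c in("top","scene"):
    P=arm.camera_params(c);E=np.linalg.inv(P["extrinsics"])
    for z in (s["tcp_pos"],[481,311,150],[445,236,108],[445,236,92]):
        q=E@np.r_[z,1];print(c,np.round(z),P["K"]@(np.array([q[0],-q[1],-q[2]])/-q[2]))
    im,d=arm.read_camera(c)
    u,v=np.meshgrid(range(640),range(400));p=cloud(c,d,np.c_[u.ravel(),v.ravel()])
    k=(abs(p[:,0]-481)<40)&(abs(p[:,1]-311)<40)&(p[:,2]>40)
    print(c,k.sum(),p[k].min(0) if k.any() else 0, p[k][p[k][:,2].argsort()][:5])
E
```

```text
{'clock': 6.7833, 'joint_positions': array([ -1.08170495,  26.53743552, -46.21375884, 104.58137745,
        22.32599501,  58.32132993,  -8.69317194]), 'qd': array([ 0.66819849, -0.06560935, -0.06484635,  1.2244385 ,  0.14315892,
        0.02153029, -0.10330312]), 'joint_efforts': array([-3.99160171e-01, -4.01842225e+01, -7.86530703e+00, -2.19144058e+01,
        1.37624241e-02, -6.59287046e-02, -2.34227657e-02]), 'tcp_pos': array([480.38098428, 309.19607778,  91.34188407]), 'ee_rot': array([1.79943534e+02, 4.78689169e-02, 1.37564606e+02]), 'force': array([-0.85221218,  0.02756983,  0.69409447]), 'wrist_torque': array([-0.0179618 ,  0.03186597, -0.01498888]), 'grip_force': 0.0, 'grip_width': 0.3425436778533033}
top [480. 309.  91.] [154.15251223 256.66014746   1.        ]
top [481 311 150] [140.90465934 254.93660623   1.        ]
top [445 236 108] [190.28476247 275.26322206   1.        ]
top [445 236  92] [192.70982087 275.25766685   1.        ]
top 4366 [441.04826236 271.00461856 124.87583307] [[494.61214303 317.82139254 124.87583307]
 [490.92873015 320.21636745 127.34402021]
 [470.92283788 290.38093118 128.2551074 ]
 [472.64725658 288.53236812 128.73165367]
 [492.59617143 317.97147475 128.80527954]]
scene [480. 309.  91.] [435.3084253  145.39320904   1.        ]
scene [481 311 150] [441.89002165 128.37839734   1.        ]
scene [445 236 108] [403.6400971  134.90059542   1.        ]
scene [445 236  92] [402.53577186 139.43984681   1.        ]
scene 4143 [442.28814314 271.00632742 124.25182274] [[468.17981453 299.94459348 124.25182274]
 [498.55706299 320.41626176 126.62976612]
 [464.58037985 303.32433221 126.79762125]
 [475.27723063 288.84525386 126.83359204]
 [498.82959984 314.81317864 128.11534273]]
```

```bash
python3 - <<'E'
from h import *
s=arm.read_state();im,d=arm.read_camera("wrist")
u,v=np.meshgrid(range(640),range(400));p=cloud("wrist",d,np.c_[u.ravel(),v.ravel()])
R0=R.from_euler('xyz',s["ee_rot"],degrees=True);q=R0.inv().apply(p-s["tcp_pos"])
k=(abs(q[:,0])<40)&(abs(q[:,1])<60)&(q[:,2]<30)
for sd in (-1,1):
    t=q[k&(q[:,1]*sd>0)];t=t[t[:,2].argsort()];print(len(t),t[-300::60].round(1),t.min(0),t.max(0))
print(arm.camera_params("wrist")["extrinsics"].round(2))
E
```

```text
20721 [[  6.9 -24.  -45.1]
 [ 10.9 -18.4 -43.4]
 [ 10.  -16.  -41.5]
 [ -7.1 -14.5 -39.1]
 [-31.2 -58.6 -15.8]] [ -35.7910001   -59.98092544 -128.88739021] [20.05912881 -0.18525461 -7.74916583]
20678 [[  1.2  14.6 -47.1]
 [  8.5  14.5 -45.5]
 [ 10.6  18.5 -44. ]
 [  6.   23.3 -42.2]
 [  8.4  14.6 -40. ]] [-1.35567700e+01  2.88789745e-03 -1.29082560e+02] [ 19.933953    59.99135187 -35.32983356]
[[ 6.8000e-01 -7.1000e-01 -2.1000e-01  4.2818e+02]
 [ 7.4000e-01  6.5000e-01  1.9000e-01  3.5623e+02]
 [-0.0000e+00 -2.8000e-01  9.6000e-01  2.6790e+02]
 [ 0.0000e+00  0.0000e+00  0.0000e+00  1.0000e+00]]
```

All three cameras show the fingertips about 34 mm behind the reported TCP, so the fingers passed over the grip. I'll go back over it and down 34 mm deeper.

```bash
python3 - <<'E'
from h import *
x,y,w=gp(-0.03,139)
rel([(*gp(.35)[:2],110,gp(.35)[2]+180),(x,y,110,w+180),(x,y,59,w+180)])
E
```

```text
[-0.39 -3.01 -1.94] [-0.     0.001 -0.217]
[-2.27 -7.88 -1.94] [-0.     0.    -0.597]
[-2.27 -7.87  3.16] [-0.     0.    -0.597]
```

carry_out(motion=[0,-0.5,-1.5,0,0,-0.07,48,-0.2,-1.5,-2,0,0,-0.15,48,-0.5,-3,-2,0,0,-0.24,48,-0.9,-4.5,-2,0,0,-0.34,48,-1.4,-6,-2,0,0,-0.45,48,-2,-7.2,-2,0,0,-0.55,48,-2.3,-7.9,-2,0,0,-0.597,48,-2.3,-7.9,-2,0,0,-0.597,48])

```text
clock: 7.6
tcp_pos: [443.1, 232.5, 110.0]
ee_rot: [-179.8, -0.0, 171.6]
force: [0.4, -0.1, -0.6]
grip_width: 0.48
grip_force: 0.0
```

carry_out(motion=[0,0,0,0,0,0,48,0,0,1,0,0,0,48,0,0,2,0,0,0,48,0,0,3,0,0,0,48,0,0,4,0,0,0,48,0,0,5.1,0,0,0,48,0,0,5.1,0,0,0,40,0,0,5.1,0,0,0,34])

```text
clock: 8.27
tcp_pos: [442.8, 235.3, 58.3]
ee_rot: [-180.0, -0.1, 171.7]
force: [0.1, -0.5, -0.5]
grip_width: 0.338
grip_force: 0.0
```

```bash
python3 - <<'E'
from h import *
bar();angles();swing(-.03,.57,8,z=59)
im,d=arm.read_camera("wrist")
cv2.imwrite("pics/w2.png",im[:,:,::-1])
E
```

```text
bar n 148 mean [-2.142 -2.136  0.114] tip r 63.2 z 68.6
handle 213 -0.05267264784756698 z 119.7769359547336 rmax 175.26053722616618
bar 256 -2.0473267693769404 hist [-2.32 -2.2  -0.44  0.65]
8.3667 [443.8 235.8  59.4] [180.    0.  171.7] j [ 12.  25. -54. 115.  25.  53.  26.] F [-0.1 -0.4  0.2] w 0.338
[-0.22  0.95  0.04] [0.    0.    0.075]
[-0.33  1.97  0.05] [0.   0.   0.15]
[-0.52  2.98  0.05] [0.    0.    0.225]
[-0.79  3.97  0.05] [0.  0.  0.3]
[-1.13  4.94  0.05] [0.    0.    0.375]
[-1.54  5.88  0.05] [0.   0.   0.45]
[-2.02  6.79  0.05] [0.    0.    0.525]
[-2.57  7.66  0.05] [0.  0.  0.6]
```

View pics/w2.png

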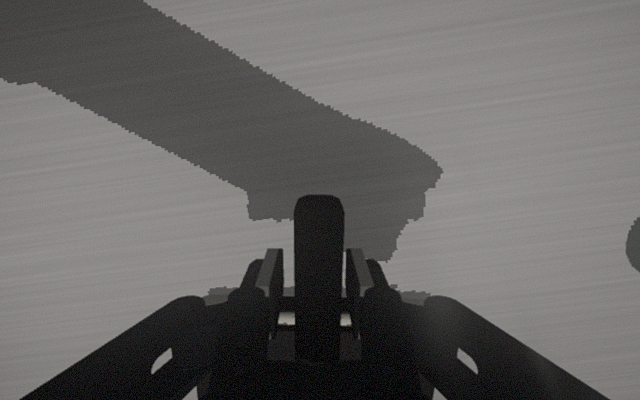

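The wrist view now shows the grip (320,270) centred between the pads. Driving clockwise.

carry_out(motion=[-0.1,0.9,0,0,0,0.075,33,-0.3,1.9,0,0,0,0.15,33,-0.5,2.9,0,0,0,0.225,33,-0.8,3.9,0,0,0,0.3,33,-1.1,4.9,0,0,0,0.375,33,-1.5,5.9,0,0,0,0.45,33,-2,6.8,0,0,0,0.525,33,-2.5,7.6,0,0,0,0.6,33])

```text
clock: 9.08
tcp_pos: [476.8, 304.3, 59.0]
ee_rot: [-179.5, 0.1, 137.1]
force: [-5.7, -5.9, 4.3]
grip_width: 0.329
grip_force: 4.1
```

```bash
python3 - <<'E'
from h import *
bar();angles();swing(.57,-.57,16,z=59)
E
```

```text
bar n 126 mean [-1.745 -1.75   0.108] tip r 61.9 z 68.7
handle 278 0.49707758203577423 z 120.17093664424318 rmax 135.2516480083034
bar 231 -1.6046902466872073 hist [-1.9  -1.78 -0.04  0.71]
9.1833 [478.  306.2  59.2] [-179.8    0.   137.3] j [ -3.  28. -44. 106.  24.  55. -10.] F [-3.7 -2.9  1.8] w 0.329
[-0.09 -0.7   0.02] [-0.004  0.    -0.071]
[-0.19 -1.67  0.02] [-0.004 -0.    -0.143]
[-0.37 -2.63  0.03] [-0.004 -0.    -0.214]
[-0.61 -3.58  0.03] [-0.004 -0.    -0.285]
[-0.91 -4.5   0.03] [-0.004 -0.001 -0.356]
[-1.29 -5.4   0.04] [-0.004 -0.001 -0.428]
[-1.72 -6.28  0.04] [-0.004 -0.001 -0.499]
[-2.22 -7.12  0.05] [-0.004 -0.001 -0.57 ]
[-2.78 -7.92  0.05] [-0.004 -0.001 -0.641]
[-3.39 -8.68  0.05] [-0.004 -0.001 -0.713]
[-4.05 -9.4   0.06] [-0.004 -0.001 -0.784]
[ -4.76 -10.06   0.06] [-0.004 -0.002 -0.855]
[ -5.52 -10.68   0.06] [-0.004 -0.002 -0.926]
[ -6.32 -11.23   0.06] [-0.004 -0.002 -0.998]
[ -7.16 -11.73   0.07] [-0.004 -0.002 -1.069]
[ -8.03 -12.17   0.07] [-0.004 -0.002 -1.14 ]
```

carry_out(motion=[-0.1,-0.9,0,0,0,-0.07,33,-0.2,-1.9,0,0,0,-0.14,33,-0.4,-2.9,0,0,0,-0.21,33,-0.6,-3.8,0,0,0,-0.285,33,-0.9,-4.7,0,0,0,-0.355,33,-1.3,-5.6,0,0,0,-0.43,33,-1.8,-6.5,0,0,0,-0.5,33,-2.3,-7.4,0,0,0,-0.57,33])

```text
clock: 9.85
tcp_pos: [446.8, 238.4, 60.3]
ee_rot: [179.8, 0.1, 170.3]
force: [1.1, 1.2, -1.4]
grip_width: 0.328
grip_force: 0.6
```

```bash
python3 - <<'E'
from h import *
bar();swing(0,-.57,8,z=59)
E
```

```text
bar n 134 mean [-1.745 -1.752  0.115] tip r 62.6 z 68.6
9.9 [446.3 235.1  59.7] [-1.800e+02  1.000e-01  1.703e+02] j [ 11.  25. -53. 115.  25.  53.  25.] F [-0.2 -1.8 -1.4] w 0.333
[ 0.06 -0.62  0.07] [-0.     0.001 -0.066]
[-0.04 -1.59  0.07] [-0.     0.001 -0.137]
[-0.21 -2.55  0.07] [-0.     0.001 -0.208]
[-0.44 -3.49  0.07] [-0.001  0.001 -0.28 ]
[-0.75 -4.42  0.07] [-0.001  0.001 -0.351]
[-1.11 -5.33  0.07] [-0.001  0.001 -0.422]
[-1.55 -6.2   0.07] [-0.001  0.001 -0.493]
[-2.04 -7.04  0.07] [-0.001  0.001 -0.565]
```

carry_out(motion=[0,-0.7,0,0,0,-0.066,33,-0.1,-1.7,0,0,0,-0.137,33,-0.2,-2.6,0,0,0,-0.21,33,-0.4,-3.5,0,0,0,-0.28,33,-0.7,-4.4,0,0,0,-0.35,33,-1.1,-5.3,0,0,0,-0.42,33,-1.5,-6.2,0,0,0,-0.49,33,-2,-7.1,0,0,0,-0.565,33])

```text
clock: 10.57
tcp_pos: [454.7, 164.8, 60.3]
ee_rot: [179.9, 0.2, -157.4]
force: [1.2, 1.4, 0.4]
grip_width: 0.333
grip_force: 0.6
```

```bash
python3 - <<'E'
from h import *
bar();angles();swing(-.57,.57,16,z=59)
E
```

```text
bar n 135 mean [-1.748 -1.752  0.115] tip r 62.5 z 68.7
handle 1 -0.7452303444983928 z 111.92225972021413 rmax 145.82569199484004
bar 253 -1.6030546937255012 hist [-1.92 -1.78  0.06  0.81]
10.6667 [454.7 162.5  59.6] [-1.800e+02  1.000e-01 -1.578e+02] j [ 26.  25. -62. 117.  28.  53.  61.] F [-1.2  0.4 -0.7] w 0.329
[-0.    0.96  0.06] [-0.     0.001  0.063]
[-0.1   1.93  0.06] [-0.     0.001  0.134]
[-0.26  2.89  0.06] [-0.     0.001  0.205]
[-0.49  3.84  0.06] [-0.     0.001  0.276]
[-0.79  4.77  0.06] [-0.     0.001  0.348]
[-1.16  5.68  0.06] [-0.     0.002  0.419]
[-1.59  6.55  0.06] [-0.     0.002  0.49 ]
[-2.08  7.4   0.06] [-0.     0.002  0.561]
[-2.63  8.2   0.06] [0.    0.002 0.633]
[-3.23  8.97  0.06] [0.    0.002 0.704]
[-3.89  9.69  0.06] [0.    0.002 0.775]
[-4.6  10.36  0.07] [0.    0.002 0.846]
[-5.35 10.98  0.07] [0.    0.002 0.918]
[-6.15 11.55  0.07] [0.    0.002 0.989]
[-6.98 12.06  0.07] [0.    0.002 1.06 ]
[-7.85 12.5   0.07] [0.    0.002 1.131]
```

Bar unchanged during the back swing. Driving forward again, in two calls.

carry_out(motion=[0,0.9,0,0,0,0.065,33,-0.1,1.9,0,0,0,0.135,33,-0.3,2.9,0,0,0,0.205,33,-0.5,3.8,0,0,0,0.275,33,-0.8,4.8,0,0,0,0.35,33,-1.2,5.7,0,0,0,0.42,33,-1.6,6.6,0,0,0,0.49,33,-2.1,7.4,0,0,0,0.56,33])

```text
clock: 11.33
tcp_pos: [444.8, 236.5, 59.1]
ee_rot: [-179.6, 0.1, 169.9]
force: [-0.4, -7.7, 5.3]
grip_width: 0.33
grip_force: 4.0
```

```bash
python3 - <<'E'
from h import *
bar();swing(0,.57,8,z=59)
E
```

```text
bar n 113 mean [-1.268 -1.274  0.106] tip r 62.9 z 68.5
11.3833 [445.  239.1  59.3] [-1.797e+02  1.000e-01  1.699e+02] j [ 10.  25. -53. 115.  25.  53.  24.] F [ 1.9 -4.9 -3. ] w 0.327
[-0.15  0.97  0.03] [-0.004  0.002  0.069]
[-0.25  1.94  0.02] [-0.004  0.002  0.14 ]
[-0.42  2.9   0.02] [-0.004  0.002  0.211]
[-0.66  3.84  0.02] [-0.004  0.002  0.283]
[-0.96  4.77  0.01] [-0.004  0.002  0.354]
[-1.34  5.67  0.01] [-0.004  0.002  0.425]
[-1.77  6.55  0.01] [-0.004  0.003  0.496]
[-2.26  7.39  0.  ] [-0.004  0.003  0.568]
```

carry_out(motion=[-0.1,0.9,0,0,0,0.07,33,-0.2,1.9,0,0,0,0.14,33,-0.4,2.8,0,0,0,0.21,33,-0.6,3.8,0,0,0,0.28,33,-0.9,4.7,0,0,0,0.35,33,-1.3,5.6,0,0,0,0.425,33,-1.7,6.5,0,0,0,0.495,33,-2.2,7.3,0,0,0,0.565,33])

```text
clock: 12.05
tcp_pos: [476.5, 305.6, 58.8]
ee_rot: [-179.5, 0.1, 137.6]
force: [-4.5, -6.8, 4.3]
grip_width: 0.338
grip_force: 4.0
```

```bash
python3 - <<'E'
from h import *
bar();angles();swing(.57,-.57,16,z=59)
E
```

```text
bar n 132 mean [-0.704 -0.704  0.116] tip r 62.3 z 68.4
handle 280 0.49795130921893405 z 120.16725362079647 rmax 135.79474972195874
bar 203 -0.59354876246495 hist [-0.89 -0.76  0.13  0.73]
12.15 [477.7 307.5  58.9] [-1.798e+02  1.000e-01  1.379e+02] j [ -3.  28. -44. 106.  24.  55. -10.] F [-1.4 -4.2  2.5] w 0.33
[-0.19 -0.78 -0.01] [-0.004  0.001 -0.062]
[-0.28 -1.75 -0.  ] [-0.004  0.001 -0.134]
[-0.45 -2.71 -0.  ] [-0.004  0.001 -0.205]
[-0.68 -3.66  0.  ] [-0.004  0.    -0.276]
[-0.98 -4.59  0.01] [-0.004  0.    -0.347]
[-1.34 -5.5   0.01] [-0.004  0.    -0.419]
[-1.77 -6.37  0.01] [-0.004 -0.    -0.49 ]
[-2.26 -7.22  0.02] [-0.004 -0.    -0.561]
[-2.81 -8.03  0.02] [-0.004 -0.    -0.632]
[-3.42 -8.79  0.02] [-0.004 -0.    -0.704]
[-4.07 -9.51  0.03] [-0.004 -0.001 -0.775]
[ -4.78 -10.18   0.03] [-0.004 -0.001 -0.846]
[ -5.53 -10.81   0.03] [-0.004 -0.001 -0.917]
[ -6.33 -11.37   0.04] [-0.004 -0.001 -0.989]
[ -7.16 -11.88   0.04] [-4.00e-03 -1.00e-03 -1.06e+00]
[ -8.03 -12.32   0.04] [-4.000e-03 -1.000e-03 -1.131e+00]
```

carry_out(motion=[-0.1,-0.9,0,0,0,-0.07,33,-0.2,-1.9,0,0,0,-0.14,33,-0.4,-2.9,0,0,0,-0.21,33,-0.6,-3.8,0,0,0,-0.285,33,-0.9,-4.7,0,0,0,-0.355,33,-1.3,-5.6,0,0,0,-0.43,33,-1.8,-6.5,0,0,0,-0.5,33,-2.3,-7.4,0,0,0,-0.57,33])

```text
clock: 12.82
tcp_pos: [446.0, 240.2, 60.0]
ee_rot: [179.7, 0.1, 170.9]
force: [0.4, 2.2, 0.6]
grip_width: 0.33
grip_force: 0.8
```

carry_out(motion=[0,-0.7,0,0,0,-0.066,33,-0.1,-1.7,0,0,0,-0.137,33,-0.2,-2.6,0,0,0,-0.21,33,-0.4,-3.5,0,0,0,-0.28,33,-0.7,-4.4,0,0,0,-0.35,33,-1.1,-5.3,0,0,0,-0.42,33,-1.5,-6.2,0,0,0,-0.49,33,-1.9,-6.9,0,0,0,-0.55,33])

```text
clock: 13.48
tcp_pos: [453.6, 168.0, 59.8]
ee_rot: [179.9, 0.1, -157.7]
force: [-1.3, 0.9, 0.9]
grip_width: 0.331
grip_force: 1.0
```

```bash
python3 - <<'E'
from h import *
bar();swing(-.57,-.01,8,z=59)
E
```

```text
bar n 129 mean [-0.691 -0.689  0.113] tip r 63.3 z 68.3
13.5333 [454.4 165.9  59.5] [ 1.800e+02  1.000e-01 -1.577e+02] j [ 26.  25. -61. 117.  28.  53.  61.] F [-0.1 -0.7 -0.8] w 0.333
[0.1  0.61 0.05] [0.    0.002 0.063]
[0.   1.57 0.05] [0.    0.002 0.133]
[-0.16  2.51  0.05] [0.001 0.002 0.203]
[-0.38  3.44  0.05] [0.001 0.002 0.273]
[-0.68  4.36  0.05] [0.001 0.002 0.343]
[-1.03  5.25  0.05] [0.001 0.002 0.413]
[-1.45  6.11  0.05] [0.001 0.002 0.483]
[-1.92  6.94  0.06] [0.001 0.001 0.553]
```

carry_out(motion=[0,0.7,0,0,0,0.065,33,0,1.6,0,0,0,0.135,33,-0.2,2.5,0,0,0,0.205,33,-0.4,3.4,0,0,0,0.275,33,-0.7,4.4,0,0,0,0.345,33,-1.0,5.3,0,0,0,0.415,33,-1.4,6.1,0,0,0,0.485,33,-1.9,6.9,0,0,0,0.555,33])

```text
clock: 14.2
tcp_pos: [446.1, 234.4, 59.2]
ee_rot: [-179.6, 0.1, 169.9]
force: [0.3, -8.4, 2.1]
grip_width: 0.329
grip_force: 4.0
```

```bash
python3 - <<'E'
from h import *
bar();bar();swing(0,.3,6,z=59)
im,d=arm.read_camera("top");cv2.imwrite("pics/t3.png",cv2.resize(im[150:270,140:280,::-1],None,fx=5,fy=5))
E
```

```text
bar n 140 mean [-0.254 -0.253  0.113] tip r 63.2 z 68.7
bar n 149 mean [-0.22  -0.219  0.121] tip r 62.2 z 68.8
14.3 [446.1 236.9  59.3] [-1.799e+02  1.000e-01  1.702e+02] j [ 11.  25. -53. 115.  25.  53.  25.] F [ 1.5 -4.1  1.8] w 0.331
[0.01 0.87 0.03] [-0.002  0.002  0.054]
[-0.04  1.56  0.03] [-0.002  0.003  0.104]
[-0.13  2.24  0.03] [-0.002  0.003  0.154]
[-0.25  2.91  0.03] [-0.002  0.003  0.204]
[-0.41  3.58  0.03] [-0.002  0.003  0.254]
[-0.6   4.24  0.03] [-0.002  0.003  0.304]
```

View pics/t3.png

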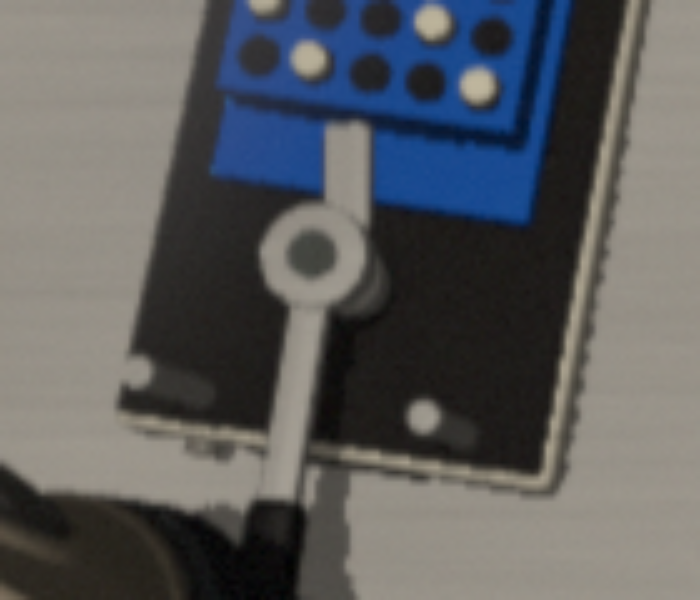

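The top view shows the bar nearly straight over the lip (tip at crop (347,122)), about 0.2 rad short. Creeping up.

carry_out(motion=[0,0.5,0,0,0,0.037,33,0,1,0,0,0,0.075,33,-0.1,1.5,0,0,0,0.11,33,-0.15,2,0,0,0,0.15,33,-0.15,2,0,0,0,0.15,33,-0.15,2,0,0,0,0.15,33,-0.15,2,0,0,0,0.15,33,-0.15,2,0,0,0,0.15,33])

```text
clock: 15.02
tcp_pos: [450.3, 255.4, 59.2]
ee_rot: [-179.8, 0.1, 161.6]
force: [0.7, -5.9, 1.9]
grip_width: 0.332
grip_force: 2.5
```

```bash
cat >> h.py <<'E'
def fine():
    # lateral/longitudinal bar centre against platform & rack middle line, all from one top picture
    im,d=arm.read_camera("top");u,v=np.meshgrid(range(140,290),range(90,260));px=np.c_[u.ravel(),v.ravel()]
    px=px[d[px[:,1],px[:,0]]>0];p=cloud("top",d,px);c=im[px[:,1],px[:,0]].astype(int)
    a=np.radians(YAW);X=np.array([np.cos(a),np.sin(a)]);Y=np.array([-X[1],X[0]])
    q=np.c_[(p[:,:2]-B)@X,(p[:,:2]-B)@Y]
    k=(p[:,2]>63)&(p[:,2]<75)&(c.min(1)>85)&(np.ptp(c,1)<30)&(abs(q[:,1])<25)&(q[:,0]>28)&(q[:,0]<60)
    f=np.polyfit(q[k][:,0],q[k][:,1],1)
    print("bar lateral at 30,60:",np.polyval(f,[30,60]).round(2),"centre",q[k].mean(0).round(2))
    blue=(c[:,2]>c[:,0]+40)&(abs(p[:,2]-58)<5)&(q[:,0]>33)&(q[:,0]<58);t=q[blue]
    for x in range(36,56,5):
        w=t[abs(t[:,0]-x)<2.5][:,1]; print("lip mid",x,len(w),((w.min()+w.max())/2).round(2),np.ptp(w).round(1))
    pl=(abs(p[:,2]-45)<5)&(q[:,0]>70)&(q[:,0]<180);w=q[pl][:,1];print("platform mid",np.percentile(w,[0.5,99.5]).mean().round(2))
    rk=(abs(p[:,2]-91)<5)&(q[:,0]>66)&(q[:,0]<150);w=q[rk][:,1];print("rack mid",np.percentile(w,[0.5,99.5]).mean().round(2))
    hub=(p[:,2]>95)&(np.hypot(*q.T)<26)&(q[:,0]>-10);print("hub",q[hub].mean(0).round(2),(q[hub].min(0)+q[hub].max(0))/2,p[hub][:,2].max())
E
python3 - <<'E'
from h import *
bar();bar();fine();swing(.14,.2,2,z=59)
E
```

```text
bar n 149 mean [-0.083 -0.086  0.122] tip r 62.8 z 68.6
bar n 151 mean [-0.091 -0.091  0.124] tip r 62.6 z 68.5
bar lateral at 30,60: [3.   4.72] centre [43.91  3.8 ]
lip mid 36 135 1.96 129.4
lip mid 41 132 1.19 128.7
lip mid 46 135 1.32 129.5
lip mid 51 137 0.78 128.4
platform mid 2.03
rack mid 1.61
hub [ 2.37 -0.68] [4.31139577 0.92053939] 124.56245552261123
15.1667 [450.3 255.4  59.3] [-1.798e+02  1.000e-01  1.616e+02] j [  7.  25. -51. 113.  25.  53.  15.] F [ 0.2 -5.2  1.5] w 0.327
[0.02 0.61 0.03] [-0.003  0.001  0.024]
[0.01 1.02 0.02] [-0.003  0.001  0.054]
```

carry_out(motion=[0,0.3,0,0,0,0.022,33,0,0.6,0,0,0,0.044,33,0,0.6,0,0,0,0.044,33,0,0.6,0,0,0,0.044,33,0,0.6,0,0,0,0.044,33,0,0.6,0,0,0,0.044,33,0,0.6,0,0,0,0.044,33,0,0.6,0,0,0,0.044,33])

```text
clock: 15.83
tcp_pos: [452.0, 260.5, 59.2]
ee_rot: [-179.8, 0.1, 159.1]
force: [-0.5, -6.0, 3.5]
grip_width: 0.331
grip_force: 3.0
```

```bash
python3 - <<'E'
from h import *
bar();bar();fine();fine();swing(.14,.2,1,z=59)
E
```

```text
bar n 149 mean [-0.048 -0.052  0.125] tip r 62.9 z 68.9
bar n 147 mean [-0.052 -0.049  0.122] tip r 62.9 z 68.3
bar lateral at 30,60: [1.74 2.08] centre [44.03  1.9 ]
lip mid 36 137 1.18 127.8
lip mid 41 138 2.07 131.2
lip mid 46 131 1.75 128.8
lip mid 51 134 1.11 128.8
platform mid 1.65
rack mid 1.41
hub [ 2.38 -0.62] [4.38921756 0.83504069] 125.0591315289953
bar lateral at 30,60: [1.77 2.09] centre [43.98  1.92]
lip mid 36 136 1.65 129.8
lip mid 41 133 1.03 128.8
lip mid 46 136 1.33 128.4
lip mid 51 130 0.91 128.8
platform mid 1.84
rack mid 1.77
hub [ 2.32 -0.53] [4.32869824 0.85526174] 124.97773818490612
16.0333 [452.  260.5  59.2] [-1.798e+02  1.000e-01  1.591e+02] j [  6.  25. -50. 112.  24.  53.  13.] F [ 0.3 -6.7  2.1] w 0.327
[0.03 0.48 0.02] [-0.004  0.001  0.01 ]
```

The bar is within about 0.01 rad of the rack's middle line. Backing off, opening and going up.

carry_out(motion=[0,-0.3,0,0,0,0,33,0,-0.4,0,0,0,0,40,0,-0.4,0,0,0,0,50,0,-0.4,0,0,0,0,55,0,-0.4,-1.5,0,0,0,55,0,-0.4,-4,0,0,0,55,0,-0.4,-7,0,0,0,55,0,-0.4,-10,0,0,0,55])

```text
clock: 16.7
tcp_pos: [449.8, 260.0, 160.2]
ee_rot: [180.0, -0.1, 159.2]
force: [1.1, -0.1, 0.1]
grip_width: 0.548
grip_force: 0.0
```

carry_out(motion=[1,0,-2,0,0,0,55,2,0,-4,0,0,0,55,2,0,-6,0,0,0,55,2,0,-6,0,0,0,55,2,0,-6,0,0,0,55,2,0,-6,0,0,0,55,2,0,-6,0,0,0,55,2,0,-6,0,0,0,55])

```text
clock: 17.37
tcp_pos: [431.4, 265.9, 218.2]
ee_rot: [-179.9, -0.1, 159.2]
force: [-0.2, -0.2, 0.1]
grip_width: 0.546
grip_force: 0.0
```

```bash
python3 - <<'E'
from h import *
bar();angles();fine();fine();print(arm.read_state()["tcp_pos"],arm.read_state()["force"])
for c in ("top","scene"):
    arm.read_camera(c);print([(np.round(r["point"]),r["p"]) for r in arm.boxes_of(c,"ratchet2_grip")])
im,d=arm.read_camera("top");cv2.imwrite("pics/t4.png",cv2.resize(im[80:320,100:500,::-1],None,fx=2,fy=2))
E
```

```text
bar n 147 mean [-0.044 -0.049  0.12 ] tip r 61.9 z 68.6
handle 559 0.11487285931115743 z 120.0194902275168 rmax 175.76612627186478
bar 180 0.004970331734454714 hist [-0.67 -0.17  0.18  0.78]
bar lateral at 30,60: [1.81 2.62] centre [43.92  2.18]
lip mid 36 139 2.19 130.4
lip mid 41 133 1.14 128.9
lip mid 46 139 1.75 129.5
lip mid 51 129 1.5 129.5
platform mid 2.01
rack mid 1.52
hub [ 2.38 -0.53] [4.26060283 0.90424172] 124.88929418356133
bar lateral at 30,60: [1.96 2.27] centre [44.   2.1]
lip mid 36 135 0.94 128.8
lip mid 41 134 2.16 131.3
lip mid 46 133 1.26 128.0
lip mid 51 136 1.04 129.0
platform mid 1.46
rack mid 1.62
hub [ 2.46 -0.56] [4.34835764 0.92419704] 124.83818871116091
[431.68067415 266.22746789 218.81613825] [0.30509929 0.28044303 0.66208348]
[(array([ 548., -237.,  118.]), 0.86)]
[(array([ 582., -238.,  120.]), 0.77)]
```

View pics/t4.png

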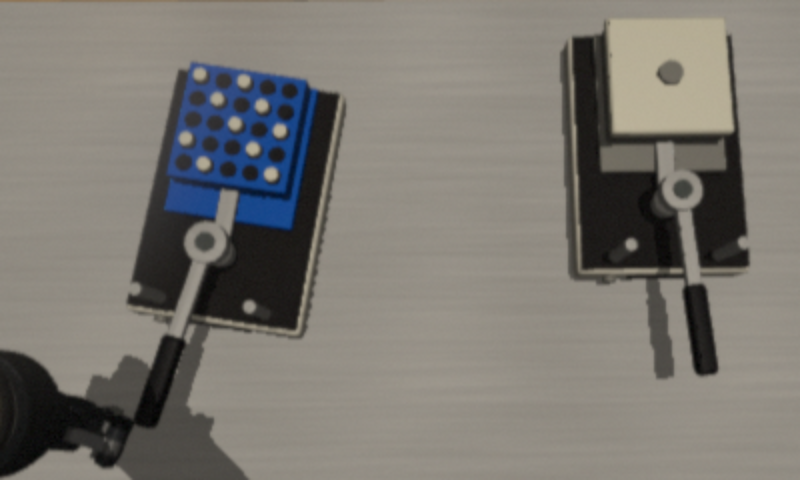

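The bar points straight out over the middle of the lip (tip at crop (229,192)). The gripper is clear and the other handle hasn't moved. Handing in.

```bash
python3 -c "
from cell import arm
print(arm.close_job())"
```

```text
the job is handed in; nothing more can be done
None
```

The job is handed in: the clamp bar on the blue-rack shaker now points straight out over the middle of the rack's near lip (within about 0.02 rad by the top camera). I moved it only by the ratchet handle, the gripper is clear, and the other shaker's handle was not touched.

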